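# Fit and tighten the T-handle test plug in a pump outlet

## Task

The leaning pump is to be leak-tested: its outlet is stopped with an expanding plug that still stands proud of the outlet. First push the plug fully home into the outlet, then turn its T-handle clockwise, letting go and taking hold again as often as needed, until it comes up tight against its stop; leave the plug fully home and let go. Do not shift the grease jar or the red spray can.

Things in the scene. Friction and masses are not known exactly. Their poses are not given: they have to be found in the camera images.
- pump: Pump on a grey cradle, fixed to the table: black motor 120 mm in diameter, leaning 30 degrees from vertical, its top roughly towards the robot. Origin under the centre of the cradle's 230 x 290 mm base plate; z up, x level; motor and outlet lean towards -x. Motor on the left (+y), outlet pipe parallel to it, 150 mm away on the right (-y).
- outlet (a point): Centre of the rim of the pump's outlet pipe (black, 72 mm outside diameter). Its axes are those of pump, so the outlet's outward direction is 30 degrees from z towards -x. The motor's top reaches 83 mm further in the outward direction than this rim.
- plug (a joint): How far the expanding plug is pushed into the outlet, m: 0 is 12 mm proud of the rim, 0.012 is fully home with its 68 mm steel washer on the rim (a hard stop). It starts 8 to 12 mm proud. It moves only along the outlet's direction, resists with about 10 N of friction either way and stays where it is left.
- thandle (a joint): Turn of the plug's T-handle about the outlet's direction, rad, growing clockwise as seen from outside looking down on the handle. Hard stop at 7.0, where the plug is tight; starts between 0 and 2.4. It resists with about 0.22 N m of friction, stays where it is left and does not move in or out as it turns.
- hub_top (a point): Centre of the flat top of the T-handle's hub (steel, 30 mm in diameter, 32 mm long), which moves and turns with the plug: the place to push. Its z axis points outwards along the outlet's direction, its x axis along the bar. With the plug home it is 81 mm from the rim centre.
- bar_a (a point): Point on the centre line of the T-handle's bar, 55 mm from the hub's axis towards one end (+x of hub_top). Plain steel rod 14 mm thick, 150 mm long, with a 19 mm ball centred on each end (so 169 mm in all). Its centre line is 16 mm below the hub's top and, with the plug home, 65 mm from the rim. The same axes as hub_top.
- bar_b (a point): The like point 55 mm towards the other end of the bar (-x of hub_top).
- casing: Bystander: an open black round pump casing, 170 mm across and 85 mm high with a side spigot, fixed to the table beside the pump, on its left or its right. Origin under its centre.
- grease: Bystander: white jar 72 mm in diameter and 80 mm high, loose, standing. Origin at the centre of its underside.
- spray: Bystander: red can 56 mm in diameter and 160 mm high, loose, standing. Origin at the centre of its underside.

How it is judged:
By the outcome, as a careful person would: the job done as asked, in the order asked, and still so for the second after the job is handed in, with the robot touching nothing.
It also fails if it takes over 72 s, if anything falls off the work surface, if the arm or the gripper's body presses on something with over 40 N, if the wrist force passes 120 N, or if a joint passes its speed limit or range.

## Robot

A 6-joint arm with a two-finger parallel gripper is mounted at the origin on the work surface. World frame = base frame: x ahead of the robot, y to its left, z up, the work surface at z = 0. Lengths are in m, angles in rad, forces in N, time in s.
With the tool pointing down it reaches from about 0.275 to 0.825 m from the base axis. Payload 5.2 kg.
Tool frame: the origin (TCP) lies on the mounting face of the last link; the fingertips stand 186 mm ahead of it and the grasp point (between the pads) lies 167 mm ahead of it; z points along the fingers, y is the line along which they close (so a half turn about z gives the same grasp; the last joint's range is limited). The gripper opens to 93 mm and grips with 3 to 60 N. Pads are 15 mm wide; open, the fingers measure 128 mm over their backs; the gripper's body (75 mm by 188 mm) begins 65 mm behind the grasp point.
Start: joints at [-1.546, 0.259, 1.535, -0, 1.348, -0.203], TCP at [0.124, -0.536, 0.405] pointing down, gripper open.
Joint ranges: [-3.14, 3.14], [-0.91, 2.08], [0.19, 2.58], [-1.22, 4.36], [0.22, 2.71], [-3.12, 3.12]. Speed limits (rad/s): [2.57, 2.57, 3.14, 3.14, 3.14, 3.14].

## Interface

Orientations are given as [roll, pitch, yaw] about the fixed x, y, z axes, in that order (R = Rz(yaw) Ry(pitch) Rx(roll)).
In Python, from bench import * gives the robot as it stands.
- The arm moves only by the tool drive_tool, never from a script. Its argument "motion" is text: rows parted by semicolons, each of 6 numbers parted by spaces: the shift along the tool's x, y, z in mm, then the turn, a rotation vector about the tool's x, y, z in rad. In form: tx ty tz ax ay az; .... A call has 1 to 20 rows; each row shifts and turns the commanded pose from where the row before left it, along the tool's axes as they then stand; what a row does not reach is not made up. A row lasts 1/10 s, in which the tool goes at most 50 mm and 8.59 degrees, less where a joint would pass 70% of its speed; a pose out of reach is approached as far as the arm can. A call is refused whole if a number of a shift passes 50 or a number of a turn 0.15, either way. A call with a gripper value outside its range is refused whole. "claw" is the opening, from -1 (shut) to 1 (fully open), so that 0 is half open, set as the call begins (left out, the last holds). The fingers move at their own pace and stop on an object; "grip_force" is the grip in N (left out, the last holds). Time passes only in rows, so rows that do not move let the fingers close. It gives the time, the measured TCP pose, the force, the opening and the grip force at its end, in the units of the state.
- read_state(): the state, without advancing time (a new reading comes with each control period).
- snapshot(name): name is "scene" or "top" or "wrist"; returns (picture, depth): 420x560x3 uint8, red, green, blue; 420x560 float32, m along the optical axis (not along the pixel's ray), 0 where there is no reading.
- camera_model(name): a dict with "vertical_fov" (degrees; the focal length in pixels is half the picture's height over the tangent of half this angle, whatever the lens; pixels are square), "cx", "cy" (the principal point, pixels), "R" (3x3) and "t" (3): a world point X has camera coordinates R X + t; the wrist camera has in their place "hand_eye" (4x4, takes a point from camera to tool coordinates, whose origin is the TCP and whose axes are the flange's). Camera axes: x right, y down, z forward; pixel columns grow to the right and rows downward; lengths in m; the calibration is good to about 2 mm. The wrist camera is an equidistant fisheye: a pixel r from the principal point sees the ray r / f radians off the axis. A picture is of the moment at which its call begins: read the wrist's pose just before it. camera_model takes no time and is no camera call.
- close_job(): hands the job in; it is judged then, once.
The state is a dict: "clock": time; "joint_pos": joint angles; "qvel": joint speeds; "joint_efforts": joint torques, N m; "tcp_pos": TCP position; "eef_rot": TCP orientation; "contact_force": force on the tool from outside, world axes, zero at the start; "wrist_torque": the same for the moment, N m; "grip_width": finger opening in m; "grip_force": force on a finger pad.
Only numpy, scipy, OpenCV 4.12 (cv2) and the standard library are available. Lean on these libraries where they do the work, as an engineer would, in place of code of your own. Each camera call takes 0.05 s, during which the arm holds its last target. There are 200 camera calls.

## Working session

There is one attempt and no reset: what is moved stays moved. The work goes in short steps, Python scripts to look and compute and a tool call to move; the robot and the scene stay as the last step left them, time stands still between calls to the robot, and variables do not carry over. Pictures are saved under pics/ and viewed, at most 10 in all, crops included, and the job is handed in when it is done.

Besides the shell and the picture viewer there is one more tool, called after ">>>" as a command line: name --argument value ..., lists and objects as JSON in quotes. drive_tool: Moves the arm, as the interface text tells. Its arguments: {"type":"object","properties":{"motion":{"type":"string"},"claw":{"type":"number"},"grip_force":{"type":"number"}},"required":["motion"]}

```bash
mkdir -p pics
python3 - <<'E'
from bench import *
import cv2,numpy as np
s=read_state();print(s['clock'],s['tcp_pos'],s['eef_rot'],s['joint_pos'])
for n in ["scene","top"]:
    p,d=snapshot(n);cv2.imwrite(f"pics/{n}0.png",p[...,::-1]);np.save(f"{n}_d.npy",d);np.save(f"{n}_p.npy",p)
    m=camera_model(n);print(n,m['vertical_fov'],m['cx'],m['cy'],np.round(m['R'],4).tolist(),m['t'])
print(camera_model("wrist"))
E
```

```text
0.0 [ 0.12424094 -0.53554802  0.40390837] [-3.13976907e+00 -3.88936817e-04  2.27812512e-01] [-1.54577341e+00  2.59332788e-01  1.53611929e+00  1.40396064e-05
  1.34800512e+00 -2.02793064e-01]
scene 46.161609149618585 283.1457545603338 206.3999928194129 [[-0.1735, 0.9848, 0.0085], [0.7461, 0.137, -0.6516], [-0.6428, -0.1067, -0.7585]] [ 0.09213532 -0.27222406  2.17741647]
top 44.55743257991843 280.24070751999744 213.0474802868015 [[-0.0131, -0.9998, 0.0147], [-0.9814, 0.0101, -0.1915], [0.1913, -0.0169, -0.9814]] [-3.26100861e-04  5.18810890e-01  1.74808094e+00]
{'vertical_fov': 65.70646984690485, 'cx': 275.0689293556374, 'cy': 209.79242669884457, 'hand_eye': array([[-2.60445951e-04, -9.57142125e-01, -2.89618516e-01,
         8.07798226e-02],
       [ 9.99999953e-01, -2.01646098e-04, -2.32864822e-04,
         1.82016657e-04],
       [ 1.64484287e-04, -2.89618563e-01,  9.57142132e-01,
         1.98676198e-02],
       [ 0.00000000e+00,  0.00000000e+00,  0.00000000e+00,
         1.00000000e+00]])}
```

View pics/scene0.png

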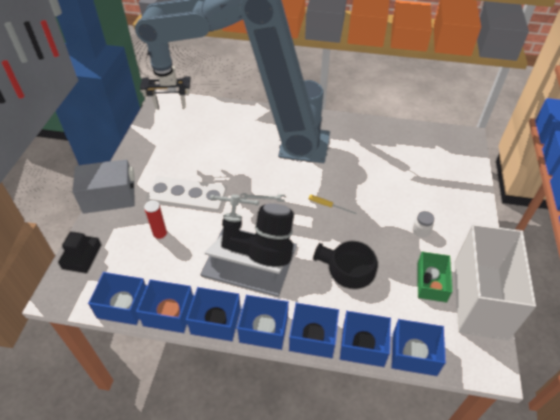

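View pics/top0.png

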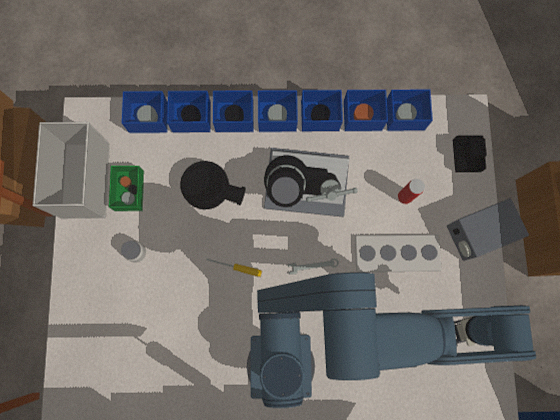

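The pump is at top (305,182), with the T-handle at top (335,192) and scene (233,205). The spray can is at top (411,190), the casing at (207,185) and the grease jar at (130,248). Next I'll crop in and take depth readings.

```bash
cat > h.py <<'E'
from bench import *
import cv2,numpy as np
from scipy.spatial.transform import Rotation as Ro
def cloud(n,d):
    m=camera_model(n);f=210/np.tan(np.radians(m['vertical_fov'])/2)
    v,u=np.mgrid[:420,:560]
    c=np.stack([(u-m['cx'])/f*d,(v-m['cy'])/f*d,d],-1)
    R=np.array(m['R']);return (c-m['t'])@R
E
python3 - <<'E'
from h import *
ims=[]
for n,(x,y,w,h) in {"scene":(185,180,120,115),"top":(255,140,120,115)}.items():
    p=np.load(n+"_p.npy")[y:y+h,x:x+w,::-1]
    ims.append(cv2.resize(p,None,fx=3.3,fy=3.3,interpolation=cv2.INTER_CUBIC))
cv2.imwrite("pics/crop1.png",np.hstack(ims))
for n in ["scene","top"]:
    C=cloud(n,np.load(n+"_d.npy"));np.save(n+"_c.npy",C)
    P=np.load(n+"_p.npy").astype(int)
    k=(C[...,0]>.2)&(C[...,0]<.9)&(C[...,1]>-.35)&(C[...,1]<.2)
    print(n,"table z",np.median(C[k][:,2]))
    # plate/ cradle
    for lo in (.2,.23,.26,.29,.32,.35):
        q=C[k&(C[...,2]>lo)&(C[...,2]<lo+.03)]
        if len(q):print(lo,len(q),q.mean(0).round(3),q.min(0).round(3),q.max(0).round(3))
E
```

```text
scene table z 0.00906521618964188
0.2 1024 [ 0.516 -0.047  0.216] [ 0.225 -0.247  0.2  ] [0.647 0.074 0.23 ]
0.23 362 [ 0.374 -0.006  0.241] [ 0.2   -0.243  0.23 ] [0.627 0.073 0.26 ]
0.26 264 [0.246 0.003 0.275] [ 0.203 -0.075  0.26 ] [0.258 0.067 0.29 ]
0.29 253 [ 0.247 -0.008  0.305] [ 0.201 -0.083  0.29 ] [0.258 0.057 0.32 ]
0.32 269 [ 0.247 -0.013  0.335] [ 0.2   -0.089  0.32 ] [0.26  0.052 0.35 ]
0.35 271 [ 0.247 -0.022  0.366] [ 0.205 -0.097  0.35 ] [0.258 0.04  0.38 ]
top table z 0.004023110437028641
0.2 1011 [ 0.568 -0.06   0.216] [ 0.233 -0.251  0.2  ] [0.636 0.071 0.23 ]
0.23 145 [ 0.515 -0.012  0.236] [ 0.202 -0.239  0.23 ] [0.621 0.071 0.26 ]
0.26 41 [0.221 0.058 0.275] [0.201 0.055 0.26 ] [0.245 0.064 0.289]
0.29 45 [0.223 0.05  0.305] [0.201 0.045 0.291] [0.244 0.055 0.32 ]
0.32 42 [0.222 0.041 0.335] [0.2   0.037 0.321] [0.245 0.045 0.347]
0.35 48 [0.222 0.033 0.364] [0.202 0.028 0.35 ] [0.244 0.039 0.379]
```

View pics/crop1.png

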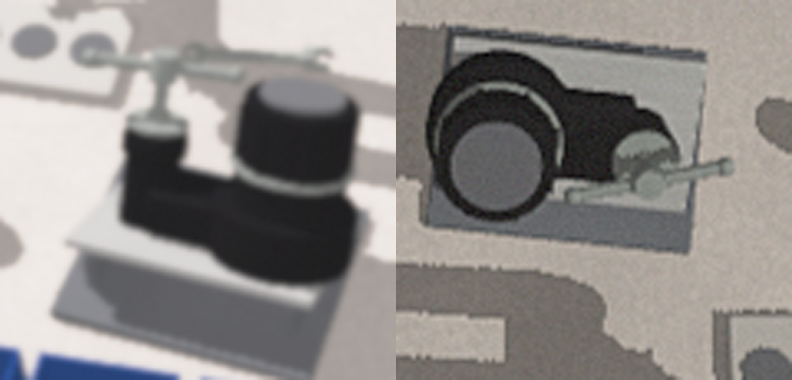

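```bash
cat >> h.py <<'E'
def ray(n,u,v):
    m=camera_model(n);f=210/np.tan(np.radians(m['vertical_fov'])/2)
    R=np.array(m['R']);o=-R.T@m['t'];d=R.T@np.array([(u-m['cx'])/f,(v-m['cy'])/f,1]);return o,d/np.linalg.norm(d)
def tri(a,b):
    o1,d1=ray("scene",*a);o2,d2=ray("top",*b)
    s=np.linalg.lstsq(np.stack([d1,-d2],1),o2-o1,rcond=None)[0]
    p,q=o1+s[0]*d1,o2+s[1]*d2
    return (p+q)/2,np.linalg.norm(p-q)
E
python3 - <<'E'
from h import *
S=lambda x,y:(185+x/3.3,180+y/3.3)
T=lambda x,y:(255+(x-396)/3.3,140+y/3.3)
for n,a,b in [("hub",(165,52),(652,177)),("endL",(90,55),(728,166)),("endR",(237,74),(573,196)),("motor",(300,97),(498,167))]:
    p,e=tri(S(*a),T(*b));print(n,p.round(4),e.round(4))
def onz(uv,z):
    o,d=ray("top",*uv);return o+d*(z-o[2])/d[2]
for c in [(447,28),(705,52),(688,250),(428,222)]: print(onz(T(*c),0.01).round(3))
for n,(cx,cy) in {"top":T(498,167),"scene":S(300,97)}.items():
    C=np.load(n+"_c.npy");r=9 if n=="top" else 7
    q=C[int(cy)-(r if n=="top" else 3):int(cy)+(r if n=="top" else 3)+1,int(cx)-r:int(cx)+r+1].reshape(-1,3)
    c=np.median(q,0);q=q[np.linalg.norm(q-c,axis=1)<.05];m=q.mean(0);w=np.linalg.svd(q-m)[2][2];w*=np.sign(w[2])
    print(n,"cap",m.round(4),"normal",w.round(3),np.degrees(np.arccos(w[2])),"az",np.degrees(np.arctan2(-w[1],-w[0])))
# table points by depth; hub depth
C=np.load("top_c.npy");u,v=map(int,T(652,177));print("hub depth",C[v-2:v+3,u-2:u+3].reshape(-1,3).round(3)[::4])
# bystander: spray, red mask
for n in ("top","scene"):
    P=np.load(n+"_p.npy").astype(int);C=np.load(n+"_c.npy")
    k=(P[...,0]>110)&(P[...,1]<60)&(P[...,2]<60)&(C[...,0]>.2)&(C[...,0]<.9)&(C[...,1]<-.15)&(C[...,1]>-.7);print("spray",n,k.sum(),C[k].mean(0).round(3),C[k].max(0).round(3))
E
```

```text
hub [ 0.5451 -0.1682  0.227 ] 0.0054
endL [ 0.5571 -0.2442  0.2201] 0.0036
endR [ 0.5343 -0.0948  0.1954] 0.0034
motor [ 0.5619 -0.0221  0.2056] 0.0019
[0.769 0.026 0.01 ]
[ 0.739 -0.261  0.01 ]
[ 0.514 -0.234  0.01 ]
[0.548 0.049 0.01 ]
top cap [ 0.562  -0.0198  0.2141] normal [-0.509  0.069  0.858] 30.89353693497612 az -7.724371254293581
scene cap [ 0.5754 -0.0218  0.2232] normal [-0.486  0.059  0.872] 29.28351946661559 az -6.8832251868410905
hub depth [[ 0.557 -0.164  0.216]
 [ 0.559 -0.178  0.206]
 [ 0.552 -0.173  0.221]
 [ 0.547 -0.169  0.23 ]
 [ 0.546 -0.167  0.221]
 [ 0.542 -0.163  0.225]
 [ 0.542 -0.176  0.224]]
spray top 33 [ 0.557 -0.459  0.108] [ 0.563 -0.447  0.157]
spray scene 299 [ 0.608 -0.448  0.088] [ 0.621 -0.432  0.156]
```

```bash
cat >> h.py <<'E'
yaw=-0.119
n=np.array([-.5*np.cos(yaw),-.5*np.sin(yaw),np.sqrt(.75)])
def target(bar):
    z=-n;x=bar-n*(bar@n);x/=np.linalg.norm(x);return np.stack([x,np.cross(z,x),z],1)
def pose():
    s=read_state();return np.array(s['tcp_pos']),Ro.from_euler('xyz',s['eef_rot']).as_matrix(),s
def rel(pt,Rt):
    p,R,s=pose()
    print("shift(tool mm)",(R.T@(pt-p)*1000).round(1),"then turn",Ro.from_matrix(R.T@Rt).as_rotvec().round(4),"| turn-first shift",(Rt.T@(pt-p)*1000).round(1),"j6",round(s['joint_pos'][5],3))
E
python3 - <<'E'
from h import *
hub=np.array([.543,-.169,.222])
rel(hub+.266*n,target(np.array([-.0228,.1494,-.0247])))
E
```

```text
shift(tool mm) [ 365.7 -307.8  -47.7] then turn [-0.5201  0.2525 -1.5002] | turn-first shift [322.  347.9  77.8] j6 -0.203
```

>>> drive_tool --motion "30.5 -25.6 -4 0 0 0;30.5 -25.6 -4 0 0 0;30.5 -25.6 -4 0 0 0;30.5 -25.6 -4 0 0 0;30.5 -25.6 -4 0 0 0;30.5 -25.6 -4 0 0 0;30.5 -25.6 -4 0 0 0;30.5 -25.6 -4 0 0 0;30.5 -25.6 -4 0 0 0;30.5 -25.6 -4 0 0 0;30.5 -25.6 -4 0 0 0;30.5 -25.6 -4 0 0 0" --claw -1

```text
clock: 1.3
tcp_pos: [0.412, -0.1523, 0.4527]
eef_rot: [-3.141, 0.0, 0.228]
contact_force: [0.0, -0.2, -0.2]
grip_width: 0.0026
grip_force: 0.0
```

>>> drive_tool --motion "0 0 0 -0.0433 0.021 -0.125;0 0 0 -0.0433 0.021 -0.125;0 0 0 -0.0433 0.021 -0.125;0 0 0 -0.0433 0.021 -0.125;0 0 0 -0.0433 0.021 -0.125;0 0 0 -0.0433 0.021 -0.125;0 0 0 -0.0433 0.021 -0.125;0 0 0 -0.0433 0.021 -0.125;0 0 0 -0.0433 0.021 -0.125;0 0 0 -0.0433 0.021 -0.125;0 0 0 -0.0433 0.021 -0.125;0 0 0 -0.0433 0.021 -0.125;0 0 0 0 0 0;0 0 0 0 0 0"

```text
clock: 2.7
tcp_pos: [0.4111, -0.154, 0.4525]
eef_rot: [2.641, 0.155, 1.722]
contact_force: [-0.0, 0.0, -0.0]
grip_width: 0.0003
grip_force: 0.0
```

Run:
```python
from h import *
p,R,s=pose();print(s['clock'],p,s['joint_pos'].round(3) if hasattr(s['joint_pos'],'round') else s['joint_pos'],s['grip_width'])
P,d=snapshot("wrist");cv2.imwrite("pics/w1.png",P[...,::-1]);np.savez("w1.npz",P=P,d=d,p=p,R=R)
hub=np.array([.543,-.169,.222]);rel(hub+.266*n,target(np.array([-.0228,.1494,-.0247])))
```

```text
2.7 [ 0.41114205 -0.15398861  0.45248883] [-0.738 -0.135  1.902  0.357  0.966 -1.072] 0.00033174485727713836
shift(tool mm) [ 0.8 -0.3  0. ] then turn [-0.0022  0.0018 -0.0032] | turn-first shift [ 0.8 -0.3  0. ] j6 -1.072
```

View pics/w1.png

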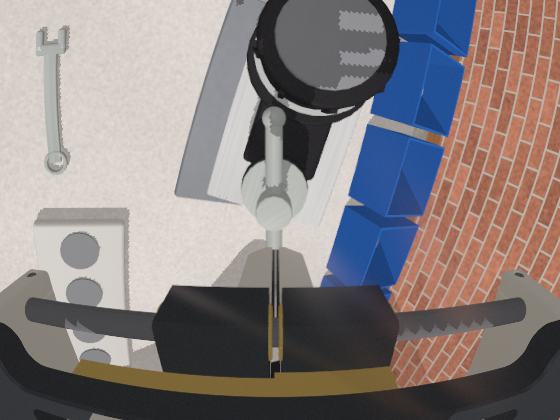

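The wrist picture shows the T-handle lined up with the image column: hub top at about (274,211), washer at (275,190), far bar ball at (274,118). Next step is the 3D position of the hub from it.

```bash
cat >> h.py <<'E'
def wcloud(d):
    m=camera_model("wrist");f=210/np.tan(np.radians(m['vertical_fov'])/2);H=m['hand_eye']
    v,u=np.mgrid[:420,:560].astype(float);x=u-m['cx'];y=v-m['cy'];r=np.hypot(x,y)+1e-9;th=r/f
    k=np.tan(th)*d/r
    c=np.stack([x*k,y*k,d],-1);return c@H[:3,:3].T+H[:3,3]   # tool coords
E
python3 - <<'E'
from h import *
D=np.load("w1.npz");C=wcloud(D['d'])*1000;P=D['P']
# column profile through the hub (tool mm)
for v in list(range(104,136,4))+list(range(150,256,5)): print(v,C[v,274].round(1),P[v,274])
# level sets in tool z: hub top expected near 266
g=(np.ptp(P.astype(int),axis=2)<40)&(D['d']>0)
sub=np.zeros_like(g);sub[90:260,225:330]=1
for lo in range(255,300,3):
    k=g&sub&(C[...,2]>=lo)&(C[...,2]<lo+3)
    q=C[k]
    if len(q):print(lo,len(q),q[:,:2].mean(0).round(1),q[:,:2].min(0).round(1),q[:,:2].max(0).round(1))
E
```

```text
104 [ 92.6  -1.2 397.1] [33 32 35]
108 [ 85.6  -0.8 276. ] [125 127 124]
112 [ 82.4  -0.8 273.3] [130 133 128]
116 [ 79.3  -0.8 272.6] [135 137 135]
120 [ 76.2  -0.8 273.1] [128 131 127]
124 [ 73.   -0.8 273.5] [123 125 122]
128 [ 69.9  -0.8 274.6] [132 134 130]
132 [ 66.7  -0.8 275.4] [130 133 130]
150 [ 52.6  -0.9 274.3] [184 187 183]
155 [ 48.3  -0.9 276.5] [184 187 182]
160 [ 44.6  -0.9 274.2] [184 187 183]
165 [ 40.7  -0.9 274. ] [184 188 183]
170 [ 36.4  -0.9 275.7] [184 187 182]
175 [ 32.5  -0.9 274.6] [184 188 183]
180 [ 28.4  -0.9 275. ] [185 187 184]
185 [ 24.4  -0.9 274.3] [154 156 152]
190 [ 20.   -0.9 275.5] [130 133 128]
195 [ 17.8  -0.9 267.7] [123 124 121]
200 [ 14.3  -0.9 265.8] [186 189 184]
205 [ 10.6  -0.9 264.2] [186 188 185]
210 [  6.3  -0.9 265.1] [190 192 188]
215 [  2.1  -0.9 265.1] [189 192 188]
220 [ -2.   -0.9 265. ] [193 195 191]
225 [ -6.6  -0.9 266. ] [197 199 194]
230 [-10.5  -0.9 265.1] [192 194 190]
235 [-18.6  -0.9 274.8] [187 189 185]
240 [-22.9  -0.9 274.2] [188 191 186]
245 [-27.9  -1.  275.1] [188 190 186]
250 [  7.4  -0.6 185.1] [106 106 102]
255 [  7.6  -0.6 178. ] [98 97 94]
261 2 [7.9 1.1] [ 6.8 -6.3] [9.1 8.5]
264 970 [ 3.7 -1.1] [-11.2 -15.2] [18.2 13.4]
267 72 [9.  0.7] [ -9.5 -15.3] [17.9 13.5]
270 122 [60.6 -1.3] [  6.3 -15.4] [84.  13.6]
273 1060 [40.8 -1.1] [-31.6 -13.1] [85.6 12.1]
276 596 [36.4 -1.2] [-30.4 -14.9] [86.4 13.1]
279 368 [72.  19.7] [-31.6 -14.2] [101.  43.]
282 363 [91.8 27.6] [-30.  -15.2] [101.1  43.3]
285 39 [62.7  9.7] [  6.5 -15.5] [100.7  43.7]
288 16 [48.9  7.4] [ 11.9 -12.1] [100.   27.8]
291 46 [71.8  4.7] [  8.1 -14.8] [101.1  41.6]
294 16 [77.  18.8] [ 12.8 -11.4] [97.9 45.5]
297 10 [90.1 27.5] [84.2  3.3] [97.9 46.1]
```

>>> drive_tool --motion "3.2 -1 0 0 0 0;0 0 15 0 0 0;0 0 15 0 0 0;0 0 15 0 0 0;0 0 15 0 0 0;0 0 8 0 0 0;0 0 4 0 0 0;0 0 0 0 0 0"

```text
clock: 3.55
tcp_pos: [0.4459, -0.1552, 0.3891]
eef_rot: [2.641, 0.156, 1.726]
contact_force: [-0.6, 1.0, -0.1]
grip_width: 0.0006
grip_force: 0.0
```

>>> drive_tool --motion "0 0 2 0 0 0;0 0 2 0 0 0;0 0 2 0 0 0;0 0 2 0 0 0;0 0 2 0 0 0;0 0 1 0 0 0;0 0 0 0 0 0"

```text
clock: 4.25
tcp_pos: [0.4512, -0.1561, 0.3803]
eef_rot: [2.64, 0.157, 1.726]
contact_force: [-3.1, 0.8, 3.8]
grip_width: 0.0003
grip_force: 2.5
```

>>> drive_tool --motion "0 0 1 0 0 0;0 0 1 0 0 0;0 0 1 0 0 0;0 0 1 0 0 0;0 0 0 0 0 0"

```text
clock: 4.75
tcp_pos: [0.4532, -0.1563, 0.3768]
eef_rot: [2.64, 0.157, 1.726]
contact_force: [-4.4, 0.2, 4.9]
grip_width: 0.0005
grip_force: 2.8
```

>>> drive_tool --motion "0 0 1 0 0 0;0 0 1 0 0 0;0 0 1 0 0 0;0 0 0 0 0 0"

```text
clock: 5.15
tcp_pos: [0.4547, -0.1565, 0.3742]
eef_rot: [2.64, 0.157, 1.726]
contact_force: [-3.1, 2.2, 3.7]
grip_width: 0.0004
grip_force: 2.8
```

>>> drive_tool --motion "0 0 1 0 0 0;0 0 1 0 0 0;0 0 0 0 0 0"

```text
clock: 5.45
tcp_pos: [0.4554, -0.1565, 0.3737]
eef_rot: [2.639, 0.158, 1.726]
contact_force: [-13.6, 1.8, 16.6]
grip_width: 0.0004
grip_force: 10.7
```

>>> drive_tool --motion "0 0 1 0 0 0;0 0 1 0 0 0;0 0 0 0 0 0"

```text
clock: 5.75
tcp_pos: [0.4559, -0.1565, 0.3736]
eef_rot: [2.638, 0.16, 1.727]
contact_force: [-28.1, 4.8, 31.6]
grip_width: 0.0006
grip_force: 20.9
```

>>> drive_tool --motion "0 0 -3 0 0 0;0 0 -15 0 0 0;0 0 -20 0 0 0;0 0 -20 0 0 0;0 0 -20 0 0 0;0 0 0 0 0 0;0 0 0 0 0 0" --claw 1

```text
clock: 6.45
tcp_pos: [0.4181, -0.152, 0.4376]
eef_rot: [2.64, 0.157, 1.725]
contact_force: [0.3, -0.4, -0.6]
grip_width: 0.0522
grip_force: 0.0
```

Run:
```python
from h import *
p,R,s=pose();print(s['clock'],p,np.round(s['joint_pos'],3),s['grip_width'],s['contact_force'])
P,d=snapshot("wrist");cv2.imwrite("pics/w2.png",P[...,::-1]);np.savez("w2.npz",P=P,d=d,p=p,R=R)
C=wcloud(d)*1000;g=(np.ptp(P.astype(int),axis=2)<40)&(d>0)
sub=np.zeros_like(g);sub[60:290,215:340]=1
for lo in range(240,300,3):
    q=C[g&sub&(C[...,2]>=lo)&(C[...,2]<lo+3)&(abs(C[...,1])<40)]
    if len(q)>40:print(lo,len(q),q[:,:2].mean(0).round(1),q[:,:2].min(0).round(1),q[:,:2].max(0).round(1))
print("n err (tool axes)",(R.T@-n).round(4))
q=C[(C[...,2]>270)&(C[...,2]<310)&(abs(C[...,1])<12)&g&sub];print(len(q))
```

```text
6.45 [ 0.41805392 -0.15203811  0.43762071] [-0.721 -0.113  1.921  0.361  0.921 -1.075] 0.052246587446262115 [ 0.27746445 -0.36822964 -0.57624777]
255 609 [112.2  27. ] [98.4  7.1] [121.6  39.8]
258 1325 [37.  8.] [-14.1 -15. ] [121.9  40. ]
261 213 [18.9  3.1] [-14.2 -15.1] [119.5  39.7]
264 1369 [99.4 14.3] [  3.9 -15.1] [122.3  39.8]
267 1346 [33.9  1.3] [-68.2 -14.5] [122.8  40. ]
270 1068 [14.3 -0.6] [-69.9 -14.7] [121.4  39.7]
273 304 [18.3  0.3] [-71.8 -12.2] [113.3  39.4]
276 62 [46.2  3.7] [-70.8 -15. ] [117.6  39.3]
n err (tool axes) [2.e-03 6.e-04 1.e+00]
1503
```

View pics/w2.png

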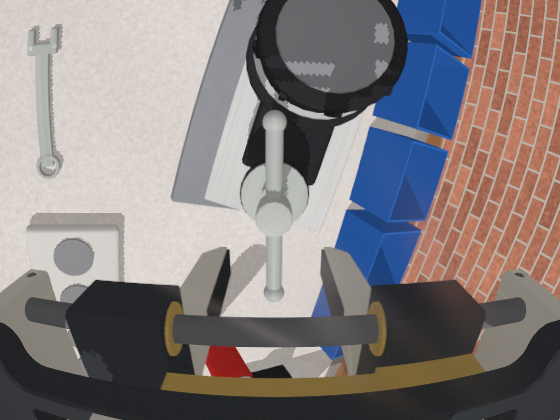

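The picture shows the open gripper straddling the T-handle: hub top at (274,213), bar running from (275,120) to (274,294), and the motor cap clear above. I'll get the hub centre, and compare its height with the motor cap (hub should be 2 mm lower when home).

Run:
```python
from h import *
D=np.load("w2.npz");P=D['P'];C=wcloud(D['d'])*1000
v,u=np.mgrid[:420,:560]
k=(abs(C[...,2]-260)<4)&(C[...,0]<22)&(C[...,0]>-22)&(abs(C[...,1])<22)
q=C[k];print("hub",np.median(q,0).round(2),q.min(0).round(1),q.max(0).round(1),len(q))
for nm,k in {"hubp":k,"cap":(np.hypot(u-328,v-38)<45)}.items():
    q=C[k];q=q[np.isfinite(q).all(1)&(abs(q[:,2]-np.median(q[:,2]))<12)]
    A=np.c_[q[:,:2],np.ones(len(q))];c=np.linalg.lstsq(A,q[:,2],rcond=None)[0];print(nm,len(q),"slopes",c[:2].round(4),"mean",q.mean(0).round(2),"z median",np.median(q[:,2]),"plane z at hub",c@[1,-1,1])
for x0 in (30,45,60,-30,-45,-55):
    q=C[(abs(C[...,0]-x0)<3)&(C[...,2]>262)&(C[...,2]<285)&(abs(C[...,1])<12)];print(x0,np.median(q,0).round(2),q[:,1].min().round(1),q[:,1].max().round(1))
```

```text
hub [  1.11  -0.86 260.33] [-14.2 -15.1 258.2] [ 14.9  13.4 264. ] 1070
hubp 1070 slopes [0.0136 0.0015] mean [  0.95  -0.79 260.38] z median 260.33178292937373 plane z at hub 260.3756268701615
cap 6119 slopes [-0.0026 -0.0006] mean [137.99  38.54 257.67] z median 257.6792504290841 plane z at hub 258.0485735612444
30 [ 2.9910e+01 -8.0000e-02  2.7025e+02] -7.3 6.4
45 [ 44.77  -0.84 269.88] -7.2 6.2
60 [ 60.02  -0.83 270.06] -7.1 5.4
-30 [-29.82  -0.94 270.6 ] -7.8 5.9
-45 [-45.24  -0.96 270.16] -8.0 6.0
-55 [-54.67  -1.84 270.29] -8.0 5.2
```

>>> drive_tool --motion "0.8 -0.9 0 0 0 0;0 0 0 0 0 0;0 0 0 0 0 0;0 0 15 0 0 0;0 0 15 0 0 0;0 0 15 0 0 0;0 0 15 0 0 0;0 0 15 0 0 0;0 0 15 0 0 0;0 0 10 0 0 0;0 0 5 0 0 0;0 0 0 0 0 0"

```text
clock: 7.7
tcp_pos: [0.4693, -0.1577, 0.3458]
eef_rot: [2.641, 0.156, 1.726]
contact_force: [0.1, -0.4, 0.4]
grip_width: 0.0928
grip_force: 0.0
```

>>> drive_tool --motion "0 0 0 0 0 0;0 0 0 0 0 0;0 0 0 0 0 0;0 0 0 0 0 0;0 0 0 0 0 0;0 0 0 0 0 0;0 0 0 0 0 0;0 0 0 0 0 0" --claw -1 --grip_force 40

```text
clock: 8.5
tcp_pos: [0.4692, -0.1577, 0.3464]
eef_rot: [2.64, 0.157, 1.726]
contact_force: [0.1, 0.8, 0.7]
grip_width: 0.0336
grip_force: 0.0
```

>>> drive_tool --motion "0 0 0 0 0 0;0 0 0 0 0 0;0 0 0 0 0 0"

```text
clock: 8.8
tcp_pos: [0.4691, -0.1578, 0.3464]
eef_rot: [2.64, 0.157, 1.726]
contact_force: [-1.2, -0.3, 0.5]
grip_width: 0.029
grip_force: 40.0
```

>>> drive_tool --motion "0 0 0 0 0 0.1;0 0 0 0 0 0.1;0 0 0 0 0 0.1;0 0 0 0 0 0.1;0 0 0 0 0 0.1;0 0 0 0 0 0"

```text
clock: 9.4
tcp_pos: [0.4693, -0.1578, 0.3465]
eef_rot: [2.625, -0.091, 1.289]
contact_force: [0.1, -0.8, 0.7]
grip_width: 0.0291
grip_force: 40.0
```

Run:
```python
from h import *
p,R,s=pose();print(np.round(s['joint_pos'],3),s['grip_width'],s['contact_force'],(R.T@s['wrist_torque']).round(3),R.T@s['contact_force'],(R.T@-n).round(4))
```

```text
[-0.645  0.08   1.975  0.416  0.666 -0.613] 0.029119929951756857 [ 0.08281255 -0.77783425  0.68735301] [ 0.039 -0.023  0.108] [-0.65859713  0.62763173 -0.50662257] [ 1.7e-03 -4.0e-04  1.0e+00]
```

>>> drive_tool --motion "0 0 0 0 0 0.12;0 0 0 0 0 0.12;0 0 0 0 0 0.12;0 0 0 0 0 0.12;0 0 0 0 0 0.12;0 0 0 0 0 0.12;0 0 0 0 0 0.12;0 0 0 0 0 0.12;0 0 0 0 0 0.12;0 0 0 0 0 0.12;0 0 0 0 0 0.12;0 0 0 0 0 0.12;0 0 0 0 0 0.12;0 0 0 0 0 0.12;0 0 0 0 0 0.12;0 0 0 0 0 0.12;0 0 0 0 0 0.12;0 0 0 0 0 0.12;0 0 0 0 0 0.12;0 0 0 0 0 0.12"

```text
clock: 11.4
tcp_pos: [0.4694, -0.1587, 0.3467]
eef_rot: [-2.687, -0.27, -1.199]
contact_force: [-0.1, -5.3, -0.2]
grip_width: 0.0295
grip_force: 40.0
```

```bash
cat > st.py <<'E'
from h import *
p,R,s=pose();print(s['clock'],p.round(4),np.round(s['joint_pos'],3),s['grip_width'],s['grip_force'],"T",(R.T@s['wrist_torque']).round(3),"F",(R.T@s['contact_force']).round(1),(R.T@-n).round(4))
x0=target(np.array([-.0228,.1494,-.0247]))
print("turn since bar alignment",Ro.from_matrix(x0.T@R).as_rotvec().round(3))
E
python3 st.py
```

```text
11.4 [ 0.4694 -0.1587  0.3467] [-0.646  0.08   1.974  0.414  0.664  1.788] 0.029534447570702976 39.99500513076782 T [-0.574  0.445 -0.207] F [4.7 2.5 0.5] [-0.0039 -0.0016  1.    ]
turn since bar alignment [-6.000e-03 -2.000e-03  2.901e+00]
```

>>> drive_tool --motion "0 0 0 0 0 0.115;0 0 0 0 0 0.115;0 0 0 0 0 0.115;0 0 0 0 0 0.115;0 0 0 0 0 0.115;0 0 0 0 0 0.115;0 0 0 0 0 0.115;0 0 0 0 0 0.115;0 0 0 0 0 0.115;0 0 0 0 0 0.115"

```text
clock: 12.4
tcp_pos: [0.4689, -0.1587, 0.3464]
eef_rot: [-2.694, 0.281, -2.221]
contact_force: [-3.1, -4.4, -0.2]
grip_width: 0.0296
grip_force: 40.0
```

```bash
python3 st.py
```

```text
12.4 [ 0.4689 -0.1587  0.3464] [-0.646  0.08   1.975  0.413  0.665  2.937] 0.029605886751070034 39.99614953994751 T [-0.079  0.943 -0.132] F [ 5.2 -0.8 -1.1] [-0.0037  0.0016  1.    ]
turn since bar alignment [ 0.005  0.    -2.233]
```

>>> drive_tool --motion "0 0 0 0 0 0;0 0 0 0 0 0;0 0 0 0 0 0;0 0 0 0 0 0;0 0 -15 0 0 0;0 0 -15 0 0 0;0 0 -15 0 0 0;0 0 -15 0 0 0;0 0 -15 0 0 0;0 0 0 0 0 0" --claw 0.5

```text
clock: 13.4
tcp_pos: [0.4319, -0.1532, 0.4132]
eef_rot: [-2.691, 0.282, -2.218]
contact_force: [0.2, -0.5, 0.1]
grip_width: 0.0699
grip_force: 0.0
```

>>> drive_tool --motion "0 0 0 0 0 -0.15;0 0 0 0 0 -0.15;0 0 0 0 0 -0.15;0 0 0 0 0 -0.15;0 0 0 0 0 -0.15;0 0 0 0 0 -0.15;0 0 0 0 0 -0.15;0 0 0 0 0 -0.15;0 0 0 0 0 -0.15;0 0 0 0 0 -0.15;0 0 0 0 0 -0.15;0 0 0 0 0 -0.15;0 0 0 0 0 -0.15;0 0 0 0 0 -0.15;0 0 0 0 0 -0.15;0 0 0 0 0 -0.15;0 0 0 0 0 -0.15;0 0 0 0 0 -0.15;0 0 0 0 0 -0.15;0 0 0 0 0 -0.15"

```text
clock: 15.4
tcp_pos: [0.4322, -0.1531, 0.4105]
eef_rot: [2.735, -0.338, 0.793]
contact_force: [0.3, 0.5, -0.3]
grip_width: 0.0697
grip_force: 0.0
```

>>> drive_tool --motion "0 0 0 0 0 -0.14;0 0 0 0 0 0;0 0 0 0 0 0"

```text
clock: 15.7
tcp_pos: [0.4321, -0.1531, 0.4108]
eef_rot: [2.697, -0.284, 0.917]
contact_force: [0.2, -0.6, 0.5]
grip_width: 0.0699
grip_force: 0.0
```

```bash
cat > look.py <<'E'
import sys
from h import *
p,R,s=pose();P,d=snapshot("wrist");cv2.imwrite(f"pics/{sys.argv[1]}.png",P[...,::-1])
C=wcloud(d)*1000;z0=float(sys.argv[2])
k=(abs(C[...,2]-z0)<4)&(abs(C[...,0])<22)&(abs(C[...,1])<22)
q=C[k];print("hub",np.median(q,0).round(2),q.min(0).round(1),q.max(0).round(1),len(q))
hz=np.median(q[:,2])
for x0 in (30,40,50,60,-30,-40,-50,-60):
    q=C[(abs(C[...,0]-x0)<3)&(abs(C[...,2]-hz-10)<5)&(abs(C[...,1])<45)]
    if len(q)>5:print(x0,len(q),np.median(q,0).round(2),q[:,1].min().round(1),q[:,1].max().round(1))
E
python3 st.py; python3 look.py w3 228
```

```text
15.7 [ 0.4321 -0.1531  0.4108] [-0.697 -0.062  1.944  0.372  0.845 -0.168] 0.06986462014005142 0.0 T [ 0.205 -0.151 -0.017] F [-0.2  0.7 -0.3] [1.5e-03 2.0e-04 1.0e+00]
turn since bar alignment [ 0.001 -0.001  0.913]
hub [  0.4    1.47 230.06] [-15.1 -12.5 228.1] [ 14.3  16.1 232. ] 1285
30 162 [ 29.94   1.48 239.87] -4.8 7.9
40 167 [ 39.96   1.47 239.74] -5.5 7.8
50 164 [ 50.06   1.46 239.85] -5.5 7.8
60 176 [ 59.87   1.11 239.95] -5.4 7.7
-30 123 [-29.95   0.83 239.73] -5.3 7.8
-40 116 [-39.88   0.84 240.18] -5.4 7.1
-50 102 [-49.92   0.85 240.25] -5.5 7.2
-60 101 [-59.89   1.65 240.13] -4.8 7.3
```

View pics/w3.png

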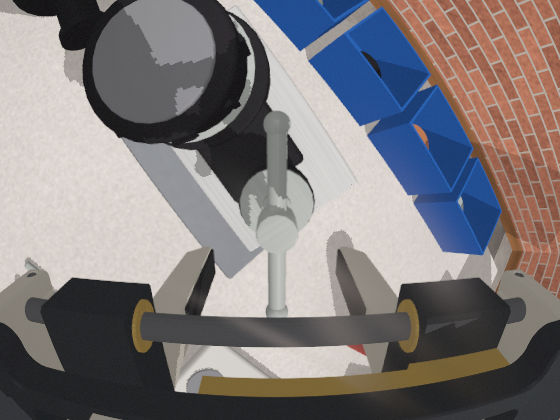

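The picture shows the bar still vertical in the image, with the hub at (277,232), so the handle turned about 4.05 rad with no slip. Regrasping.

>>> drive_tool --motion "0 1.3 0 0 0 0;0 0 15 0 0 0;0 0 15 0 0 0;0 0 15 0 0 0;0 0 15 0 0 0;0 0 10 0 0 0;0 0 5 0 0 0;0 0 0 0 0 0"

```text
clock: 16.55
tcp_pos: [0.4701, -0.1586, 0.3465]
eef_rot: [2.696, -0.283, 0.92]
contact_force: [0.8, 0.0, -0.2]
grip_width: 0.0697
grip_force: 0.0
```

>>> drive_tool --motion "0 0 0 0 0 0;0 0 0 0 0 0;0 0 0 0 0 0;0 0 0 0 0 0;0 0 0 0 0 0;0 0 0 0 0 0;0 0 0 0 0 0;0 0 0 0 0 0;0 0 0 0 0 0" --claw -1

```text
clock: 17.45
tcp_pos: [0.4698, -0.1583, 0.347]
eef_rot: [2.696, -0.283, 0.921]
contact_force: [-5.1, 2.2, 3.6]
grip_width: 0.0294
grip_force: 40.0
```

>>> drive_tool --motion "0 0 0 0 0 0.1;0 0 0 0 0 0.1;0 0 0 0 0 0.1;0 0 0 0 0 0.1;0 0 0 0 0 0.05"

```text
clock: 17.95
tcp_pos: [0.4699, -0.1585, 0.3471]
eef_rot: [2.86, -0.447, 0.468]
contact_force: [-4.4, 0.1, 3.9]
grip_width: 0.0297
grip_force: 40.0
```

```bash
python3 st.py
```

```text
17.95 [ 0.4699 -0.1585  0.3471] [-0.645  0.081  1.972  0.414  0.668  0.25 ] 0.029736492557033475 39.99999761581421 T [ 0.363 -0.499 -0.249] F [-1.8 -0.5 -5.5] [ 0.0014 -0.0012  1.    ]
turn since bar alignment [-0.    -0.002  1.362]
```

Now turn in small steps, watching for the stop.

>>> drive_tool --motion "0 0 0 0 0 0.1;0 0 0 0 0 0.1;0 0 0 0 0 0.1;0 0 0 0 0 0.1"

```text
clock: 18.35
tcp_pos: [0.4699, -0.1587, 0.3471]
eef_rot: [3.069, -0.519, 0.022]
contact_force: [-4.6, -0.6, 4.2]
grip_width: 0.0295
grip_force: 40.0
```

```bash
python3 st.py
```

```text
18.35 [ 0.4699 -0.1587  0.3471] [-0.645  0.081  1.972  0.414  0.668  0.65 ] 0.029470082156533652 39.99698996543884 T [ 0.036 -0.615 -0.253] F [-1.9  0.9 -5.9] [ 7.0e-04 -2.1e-03  1.0e+00]
turn since bar alignment [-1.000e-03 -2.000e-03  1.763e+00]
```

>>> drive_tool --motion "0 0 0 0 0 0.1;0 0 0 0 0 0.1;0 0 0 0 0 0.1;0 0 0 0 0 0.1"

```text
clock: 18.75
tcp_pos: [0.4698, -0.1588, 0.3471]
eef_rot: [-2.987, -0.502, -0.437]
contact_force: [-6.5, -0.5, 4.2]
grip_width: 0.0298
grip_force: 40.0
```

```bash
python3 st.py
```

```text
18.75 [ 0.4698 -0.1588  0.3471] [-0.645  0.081  1.972  0.414  0.668  1.05 ] 0.029836928989539067 39.9965626001358 T [-0.453 -0.705 -0.196] F [-3.   2.2 -6.8] [-2.0e-04 -2.6e-03  1.0e+00]
turn since bar alignment [-2.000e-03 -3.000e-03  2.162e+00]
```

>>> drive_tool --motion "0 0 0 0 0 0.1;0 0 0 0 0 0.1;0 0 0 0 0 0.1;0 0 0 0 0 0.1"

```text
clock: 19.15
tcp_pos: [0.4697, -0.159, 0.347]
eef_rot: [-2.797, -0.401, -0.868]
contact_force: [-6.1, -2.2, 2.3]
grip_width: 0.0293
grip_force: 40.0
```

```bash
python3 st.py
```

```text
19.15 [ 0.4697 -0.159   0.347 ] [-0.646  0.081  1.972  0.413  0.668  1.45 ] 0.02931065525919147 39.99645709991455 T [-0.9   -0.577 -0.225] F [-1.2  4.7 -4.8] [-0.0012 -0.0028  1.    ]
turn since bar alignment [-0.003 -0.003  2.562]
```

>>> drive_tool --motion "0 0 0 0 0 0.1;0 0 0 0 0 0.1;0 0 0 0 0 0.1;0 0 0 0 0 0.1"

```text
clock: 19.55
tcp_pos: [0.4706, -0.1614, 0.348]
eef_rot: [-2.672, -0.249, -1.257]
contact_force: [-3.7, -14.4, -1.7]
grip_width: 0.029
grip_force: 40.0
```

```bash
python3 st.py
```

```text
19.55 [ 0.4706 -0.1614  0.348 ] [-0.647  0.081  1.97   0.41   0.662  1.849] 0.028968030052775047 39.9947851896286 T [-1.949  2.091 -0.773] F [11.8  9.2  0.6] [-0.0102 -0.0018  0.9999]
turn since bar alignment [-1.50e-02 -1.00e-03  2.96e+00]
```

>>> drive_tool --motion "0 0 0 0 0 0.04;0 0 0 0 0 0;0 0 0 0 0 0"

```text
clock: 19.85
tcp_pos: [0.4706, -0.162, 0.348]
eef_rot: [-2.664, -0.233, -1.291]
contact_force: [-3.7, -13.8, -1.2]
grip_width: 0.0294
grip_force: 40.0
```

```bash
python3 st.py
```

```text
19.85 [ 0.4706 -0.162   0.348 ] [-0.648  0.082  1.969  0.41   0.662  1.886] 0.029412538914919618 39.99348521232605 T [-1.619  2.057 -0.346] F [11.7  8.3  0.2] [-0.0112 -0.0015  0.9999]
turn since bar alignment [-1.700e-02 -1.000e-03  2.997e+00]
```

>>> drive_tool --motion "0 0 0 0 0 0;0 0 0 0 0 0;0 0 0 0 0 0;0 0 0 0 0 0;0 0 0 0 0 0;0 0 -15 0 0 0;0 0 -15 0 0 0;0 0 -15 0 0 0;0 0 -15 0 0 0;0 0 0 0 0 0;0 0 0 0 0 0" --claw 0.5

```text
clock: 20.95
tcp_pos: [0.4403, -0.1548, 0.399]
eef_rot: [-2.664, -0.224, -1.289]
contact_force: [0.6, 0.8, -0.6]
grip_width: 0.0696
grip_force: 0.0
```

```bash
python3 st.py; python3 look.py w4 215
```

```text
20.95 [ 0.4403 -0.1548  0.399 ] [-0.686 -0.034  1.949  0.378  0.809  1.914] 0.06962753128880268 0.0 T [-0.171 -0.135  0.016] F [-0.7 -0.5  0.7] [-2.e-03 -6.e-04  1.e+00]
turn since bar alignment [-3.000e-03 -1.000e-03  2.999e+00]
hub [  1.4    1.26 215.54] [-14.3 -13.2 213.5] [ 15.4  15.2 218.9] 1489
30 200 [ 30.   -10.4  225.48] -19.3 -2.7
40 208 [ 40.01 -14.19 225.58] -23.5 -6.6
50 214 [ 50.12 -19.1  225.45] -27.9 -11.0
60 218 [ 60.01 -22.87 225.5 ] -34.2 -15.5
-30 157 [-29.98  14.87 225.51] 5.0 21.8
-40 140 [-39.94  18.82 225.36] 9.6 26.8
-50 126 [-49.91  22.78 225.24] 14.1 30.3
-60 144 [-60.43  28.52 225.39] 18.2 38.0
```

View pics/w4.png

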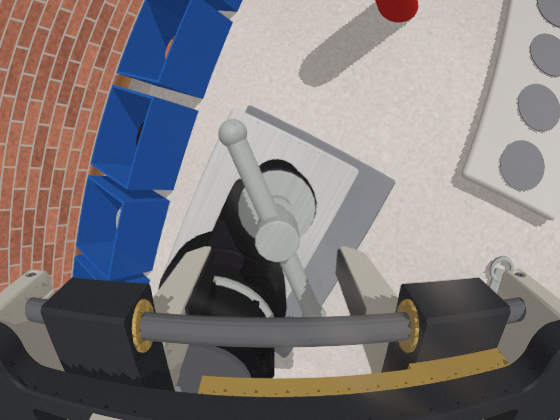

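The picture shows the bar from (232,132) to (290,350), about 0.40 rad behind the tool. The fingers slipped once the torque rose, which fits reaching the stop. To confirm, I'll regrasp squarely and press again.

>>> drive_tool --motion "0.6 1.1 0 0 0 0;0 0 0 0 0 -0.135;0 0 0 0 0 -0.135;0 0 0 0 0 -0.135;0 0 15 0 0 0;0 0 15 0 0 0;0 0 15 0 0 0;0 0 10 0 0 0;0 0 5 0 0 0;0 0 0 0 0 0"

```text
clock: 22.0
tcp_pos: [0.4694, -0.1594, 0.3457]
eef_rot: [-2.784, -0.388, -0.9]
contact_force: [0.1, 0.6, 0.3]
grip_width: 0.07
grip_force: 0.0
```

>>> drive_tool --motion "0 0 0 0 0 0;0 0 0 0 0 0;0 0 0 0 0 0;0 0 0 0 0 0;0 0 0 0 0 0;0 0 0 0 0 0;0 0 0 0 0 0;0 0 0 0 0 0;0 0 0 0 0 0" --claw -1 --grip_force 60

```text
clock: 22.9
tcp_pos: [0.4694, -0.1594, 0.3469]
eef_rot: [-2.783, -0.39, -0.9]
contact_force: [-0.5, 1.5, 3.8]
grip_width: 0.0291
grip_force: 60.0
```

```bash
python3 st.py
```

```text
22.9 [ 0.4694 -0.1594  0.3469] [-0.648  0.08   1.973  0.417  0.668  1.477] 0.029084673489000176 59.99932944774628 T [ 0.251 -0.296  0.07 ] F [ 0.1 -2.  -3.7] [-0.0012 -0.0011  1.    ]
turn since bar alignment [-2.000e-03 -1.000e-03  2.594e+00]
```

>>> drive_tool --motion "0 0 0 0 0 0.03;0 0 0 0 0 0.03;0 0 0 0 0 0.03;0 0 0 0 0 0"

```text
clock: 23.3
tcp_pos: [0.4696, -0.1597, 0.3471]
eef_rot: [-2.751, -0.359, -0.988]
contact_force: [0.9, 0.8, 3.2]
grip_width: 0.0291
grip_force: 60.0
```

```bash
python3 st.py
```

```text
23.3 [ 0.4696 -0.1597  0.3471] [-0.648  0.081  1.972  0.416  0.667  1.566] 0.02914309536396342 60.00274479389191 T [ 0.305  0.029 -1.146] F [ 1.  -2.3 -2.3] [-0.0025 -0.0015  1.    ]
turn since bar alignment [-4.000e-03 -1.000e-03  2.682e+00]
```

Torque rises to 1.15 N·m at once with clean alignment, so it is at the stop. Letting go and retreating.

>>> drive_tool --motion "0 0 0 0 0 0;0 0 0 0 0 0;0 0 0 0 0 0;0 0 0 0 0 0;0 0 0 0 0 0;0 0 -15 0 0 0;0 0 -15 0 0 0;0 0 -15 0 0 0;0 0 -15 0 0 0;0 0 -20 0 0 0;0 0 -20 0 0 0;0 0 0 0 0 0;0 0 0 0 0 0" --claw 0.5

```text
clock: 24.6
tcp_pos: [0.4197, -0.1535, 0.4331]
eef_rot: [-2.75, -0.358, -0.991]
contact_force: [-0.8, -0.1, -0.3]
grip_width: 0.0698
grip_force: 0.0
```

```bash
python3 st.py; python3 look.py w5 255
python3 - <<'E'
from h import *
p,R,s=pose();P,d=snapshot("wrist");C=wcloud(d)*1000
X=C/1000@R.T+p
# points on the cap plane side: world height along n of hub and motor cap
h=X@n*1000
cap=np.array([.562,-.021,.210])
k=(np.linalg.norm(np.cross(X-cap,n),axis=2)<.035)&(d>0)&(abs(h-cap@n*1000)<15)
hub=(abs(C[...,2]-255)<6)&(np.hypot(C[...,0]-1,C[...,1]-1)<10)
print("cap",k.sum(),np.median(h[k]) if k.any() else 0,"hub",np.median(h[hub]))
Pt,_=snapshot("top");a=np.load("top_p.npy").astype(int)
for nm,(x,y,w,hh) in {"spray":(395,172,35,38),"grease":(108,230,40,32)}.items():
    print(nm,np.abs(Pt[y:y+hh,x:x+w].astype(int)-a[y:y+hh,x:x+w]).mean())
E
```

```text
24.6 [ 0.4197 -0.1535  0.4331] [-0.721 -0.105  1.925  0.365  0.909  1.604] 0.0697961312475405 0.0 T [-0.099 -0.19   0.036] F [-0.5  0.7 -0.1] [-0.0018 -0.0014  1.    ]
turn since bar alignment [-3.000e-03 -1.000e-03  2.685e+00]
hub [5.9000e-01 2.0000e-02 2.5549e+02] [-14.4 -14.7 253.2] [ 14.4  14.7 259. ] 1108
30 131 [ 30.14  -3.04 265.72] -10.1 4.0
40 140 [ 40.12  -3.79 265.44] -10.9 2.4
50 140 [ 50.02  -5.25 265.48] -12.3 1.6
60 140 [ 60.02  -6.34 265.62] -13.7 0.0
-30 104 [-29.81   3.3  265.37] -4.2 10.1
-40 98 [-39.84   4.18 265.47] -2.5 10.2
-50 96 [-49.93   5.07 265.37] -1.7 11.3
-60 93 [-59.72   6.05 265.33] -0.0 12.2
cap 128 -95.52430630537688 hub -97.71457394996145
spray 3.3601503759398494
grease 35.99453125
```

Run:
```python
from h import *
P,_=snapshot("top");a=np.load("top_p.npy")
cv2.imwrite("pics/gr.png",cv2.resize(np.hstack([a[215:275,90:170],P[215:275,90:170]])[...,::-1],None,fx=4,fy=4))
```

```text
(no output)
```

View pics/gr.png

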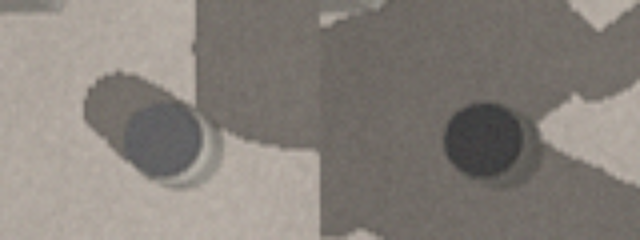

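The grease jar is at the same pixels before and after (163,140 in each crop); only the arm's shadow has changed. Handing in.

```bash
python3 -c "
from bench import *
print(close_job())"
```

```text
the job is handed in; nothing more can be done
None
```

The plug is fully home and its T-handle is tight against the stop (1.15 N·m with no further turn); the gripper let go and backed clear, the grease jar and spray can did not move, and the job was handed in at about 25 s.

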